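Turn a row of removed television parts round for refitting

ROBOT

A 6-joint arm with a two-finger parallel gripper is mounted at the origin on the work surface. World frame = base frame: x ahead of the robot, y to its left, z up, the work surface at z = 0. Lengths are in m, angles in rad, forces in N, time in s.
With the tool pointing down it reaches from about 0.325 to 0.775 m from the base axis. Payload 5.5 kg.
Tool frame: the origin (TCP) lies at the very end of the fingers, on their centre line; the grasp point (between the pads) lies 19 mm behind it (r.grip_depth is the distance from the TCP to the grasp point, in m); z points along the fingers, y is the line along which they close (so a half turn about z gives the same grasp; the last joint's range is limited). The gripper opens to 88 mm and grips with 3 to 60 N. Pads are 20 mm wide; open, the fingers measure 115 mm over their backs; the gripper's body (75 mm by 178 mm) begins 61 mm behind the grasp point.
Start: joints at [-1.158, 0.091, 1.231, -0, 1.82, -0.057], TCP at [0.272, -0.535, 0.223] pointing down, gripper open.
Joint ranges: [-2.87, 2.87], [-0.86, 2.18], [0.17, 2.46], [-1.51, 4.65], [0.06, 2.69], [-2.65, 2.65]. Speed limits (rad/s): [2.57, 2.57, 3.01, 3.14, 3.14, 3.14].

INTERFACE

Orientations are given as a unit quaternion [x, y, z, w].
In Python, from station import r gives the robot as it stands. The module is installed in compiled form; this text tells all that it offers. Calls block until the motion is done:
- r.move_to(position, orientation): joint-space move of the TCP to a pose.
- r.movel(position, rotation=None, speed=0.15, contact_N=None): straight line of the TCP; rotation=None keeps the orientation; speed is the mean speed in m/s. With contact_N (N) it stops when the force on the tool has changed by that much, and returns True; else False.
- r.move_joints(angles): joint-space move.
- r.grip(opening, newtons=None): finger opening in m; newtons is the grip in N (None keeps the last); returns when the fingers have stopped.
- r.pause(seconds).
- r.inverse_kinematics(position, orientation): joint angles nearest the present ones, or None.
- r.camera(name): name is "scene" or "top"; returns the picture (480x640x3 uint8, red, green, blue); there is no depth.
- r.camera_model(name): a dict with "fx", "fy", "cx", "cy" (pixels), "rvec" (rotation vector, rad) and "tvec" (3), from world to camera coordinates, as OpenCV has them. Camera axes: x right, y down, z forward; pixel columns grow to the right and rows downward; lengths in m; the calibration is good to about 2 mm. A picture is of the moment at which its call begins. camera_model takes no time and is no camera call.
A pose or a line that the arm cannot do raises r.IKError and nothing moves.
- r.hand_in(): hands the job in; it is judged then, once.
Readings, each from a call of its own:
- r.current_time_s(): time.
- r.current_joint_positions(): joint angles.
- r.current_qd(): joint speeds.
- r.current_tau(): joint torques, N m.
- r.current_eef_pos(): TCP position.
- r.current_ee_rot(): TCP orientation.
- r.current_wrist_force(): force on the tool from outside, world axes, zero at the start.
- r.current_ft_torque(): the same for the moment, N m.
- r.current_finger_gap(): finger opening in m.
- r.current_gripper_force(): force on a finger pad.
Only numpy, scipy, OpenCV 4.12 (cv2) and the standard library are available. Lean on these libraries where they do the work, as an engineer would, in place of code of your own. Each camera call takes 0.05 s, during which the arm holds its last target. There are 200 camera calls.

TASK

The four parts in the coloured trays came out of a television one after another and stand in that order, the first one out next to the rack's red end block; they go back last out, first in. Move all four to the empty pocket rack in the reverse order: the part nearest the red block on the tray rack goes to the pocket farthest from the red block on the pocket rack, the next one to the pocket beside it, and so on. Stand each part upright on the floor of its own pocket, set it down gently without letting it drop, and let go of it.

Things in the scene. Friction and masses are not known exactly. Their poses are not given: they have to be found in the camera images.
- capacitor: Blue capacitor can with a white stripe and a silver top, upright cylinder, diameter 35 mm, height 51 mm, about 60 g. Origin: centre of its underside, z up. At the start it stands upright in the white tray, up to 3 mm off centre and its x axis within 0.15 rad of the tray rack's x axis (across the row).
- heatsink: Aluminium heat sink with five upright fins, 36 mm (x) x 36 mm (y) x 45 mm high, about 110 g; its two x faces are flat outer fins. Origin: centre of its underside, z up. At the start it stands upright in the yellow tray, up to 3 mm off centre and its x axis within 0.15 rad of the tray rack's x axis (across the row).
- transformer: Small transformer: dark core, copper winding, yellow tape; 36 mm (x) x 38 mm (y) x 44 mm high, about 140 g. Origin: centre of its underside, z up. At the start it stands upright in the green tray, up to 3 mm off centre and its x axis within 0.15 rad of the tray rack's x axis (across the row).
- tuner: Tuner module: plain steel can 30 mm (x) x 38 mm (y) x 44 mm high with a brass socket (12 mm diameter, 10 mm tall) standing on its top and a paper patch, about 80 g. Origin: centre of its underside, z up. At the start it stands upright in the blue tray, up to 3 mm off centre and its x axis within 0.15 rad of the tray rack's x axis (across the row).
- tray_rack: Fixed bare aluminium board 66 (x) x 256 (y) x 12 mm high with four coloured trays in a row along y; a red end block (24 mm long, 26 mm high) just beyond its +y end. Origin: centre of the board's underside, on the table. Tray centres: x = 0, y = +93, +31, -31, -93 mm. Lies left or right, turned any way round in the horizontal plane.
- pocket_rack: Fixed black rack 66 (x) x 256 (y) mm, four empty pockets in a row along y; a red end block (24 mm long, 26 high) just beyond its +y end. Origin: centre of its underside, on the table. Pocket centres: x = 0, y = +93, +31, -31, -93 mm; 54 mm square inside, floor 12 mm above the table, walls 8 mm above the floor. On the other side from the tray rack, turned any way round.
- white_tray: White tray, fixed on the tray rack, 58 mm square, 12 mm high over all: floor 4 mm thick, 3 mm walls rising 8 mm above the floor, inside 52 mm square. The capacitor stands in it at the start; which of the four places along the tray rack it has varies. Origin: centre of its underside; axes parallel to the tray rack's.
- yellow_tray: Yellow tray, fixed on the tray rack, 58 mm square, 12 mm high over all: floor 4 mm thick, 3 mm walls rising 8 mm above the floor, inside 52 mm square. The heat sink stands in it at the start; which of the four places along the tray rack it has varies. Origin: centre of its underside; axes parallel to the tray rack's.
- green_tray: Green tray, fixed on the tray rack, 58 mm square, 12 mm high over all: floor 4 mm thick, 3 mm walls rising 8 mm above the floor, inside 52 mm square. The transformer stands in it at the start; which of the four places along the tray rack it has varies. Origin: centre of its underside; axes parallel to the tray rack's.
- blue_tray: Blue tray, fixed on the tray rack, 58 mm square, 12 mm high over all: floor 4 mm thick, 3 mm walls rising 8 mm above the floor, inside 52 mm square. The tuner stands in it at the start; which of the four places along the tray rack it has varies. Origin: centre of its underside; axes parallel to the tray rack's.

How it is judged:
By the outcome, as a careful person would: the job done as asked, in the order asked, and still so for the second after the job is handed in, with the robot touching nothing.
It also fails if it takes over 104 s, if anything falls off the work surface, if the arm or the gripper's body presses on something with over 40 N, if the wrist force passes 120 N, or if a joint passes its speed limit or range.

## Working session

There is one attempt and no reset: what is moved stays moved. The work goes in short steps, each a Python script; the robot and the scene stay as the last script left them, time stands still between calls to the robot, and variables do not carry over. Pictures are saved under pics/ and viewed, at most 14 in all, crops included, and the job is handed in when it is done.

```bash
mkdir -p pics; python3 - <<'E'
from station import r
import cv2
for n in("top","scene"):
    cv2.imwrite(f"pics/{n}0.png",r.camera(n)[:,:,::-1]); print(n,r.camera_model(n))
print(r.current_ee_rot(),r.current_time_s(),r.grip_depth)
E
```

```text
top {'fx': 454.73288593763806, 'fy': 454.73288593763806, 'cx': 332.1872980015013, 'cy': 245.64803016629136, 'rvec': array([ 2.17454021, -2.1353611 ,  0.16668462]), 'tvec': array([-0.0304906 ,  0.54646739,  0.79468325])}
scene {'fx': 473.0201232842732, 'fy': 473.0201232842732, 'cx': 311.4136153801666, 'cy': 247.84134388951009, 'rvec': array([ 2.04120818,  0.79984771, -0.44564872]), 'tvec': array([-0.40861844, -0.17851968,  1.18719601])}
[ 9.72535281e-01  2.32753855e-01 -1.45640711e-04 -8.64791454e-04] 0.1 0.0187
```

View pics/top0.png

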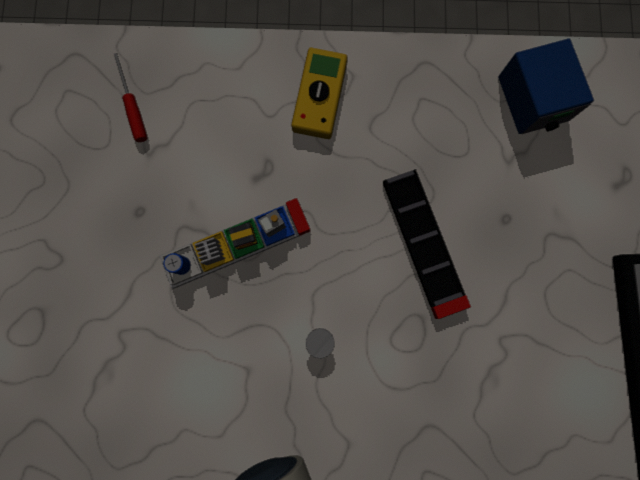

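View pics/scene0.png

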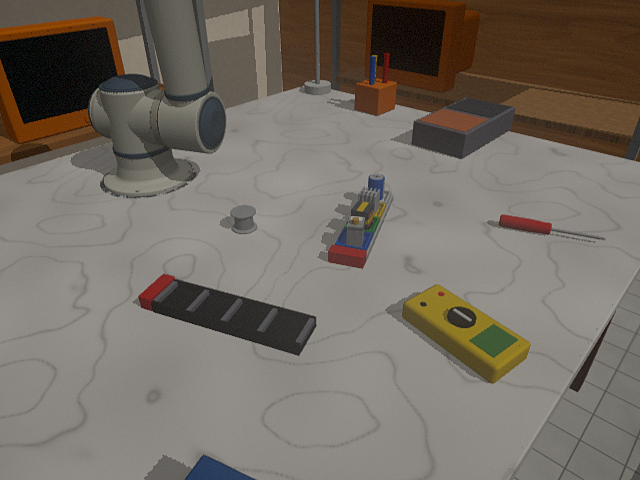

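The top view shows the tray rack running from (177,263) to its red end at (298,217), in the order tuner, transformer, heatsink, capacitor from red. The pocket rack runs from (401,185) to its red end at (451,307). A spool stands at (320,345). Next I'll enlarge the racks to find edges.

```bash
cat > h.py <<'E'
import numpy as np,cv2
from station import r
def cam(n):
    m=r.camera_model(n);R=cv2.Rodrigues(np.array(m["rvec"]))[0];t=np.array(m["tvec"]);return m,R,t
def ray(n,uv,z):
    m,R,t=cam(n);c=-R.T@t
    uv=np.atleast_2d(np.asarray(uv,float))
    d=np.c_[(uv[:,0]-m["cx"])/m["fx"],(uv[:,1]-m["cy"])/m["fy"],np.ones(len(uv))]@R
    return (c+d*((z-c[2])/d[:,2])[:,None])[:,:2]
def proj(n,P):
    m,R,t=cam(n);q=np.atleast_2d(P)@R.T+t
    return np.c_[m["fx"]*q[:,0]/q[:,2]+m["cx"],m["fy"]*q[:,1]/q[:,2]+m["cy"]]
E
python3 - <<'E'
from h import *
im=cv2.imread("pics/top0.png")
m,R,t=cam("top");print("cam",-R.T@t)
hsv=cv2.cvtColor(im,cv2.COLOR_BGR2HSV)
red=((hsv[...,0]<6)|(hsv[...,0]>174))&(hsv[...,1]>170)&(hsv[...,2]>60)
n,l,s,c=cv2.connectedComponentsWithStats(red.astype(np.uint8))
for i in range(1,n):
    if s[i,4]>80:
        p=np.argwhere(l==i)[:,::-1].astype(np.float32);print(s[i],c[i],cv2.boxPoints(cv2.minAreaRect(p)).round(1).tolist())
for i,(x,y,w,h,k) in enumerate([(160,190,155,110,5),(375,160,110,165,3.6)]):
    cv2.imwrite(f"pics/c{i}.png",np.clip(cv2.resize(im[y:y+h,x:x+w],None,fx=k,fy=k,interpolation=cv2.INTER_CUBIC)*1.6,0,255))
E
```

```text
cam [ 0.43019578 -0.00997948  0.86366067]
[123  94  20  44 391] [132.76470588 115.48337596] [[122.4000015258789, 95.0], [131.1999969482422, 92.5999984741211], [142.89999389648438, 135.5], [134.10000610351562, 137.89999389648438]]
[286 199  23  34 385] [297.22597403 215.52987013] [[285.3999938964844, 202.5], [296.20001220703125, 198.0], [309.0, 228.3000030517578], [298.20001220703125, 232.89999389648438]]
[434 296  36  23 432] [451.58101852 306.59027778] [[433.5, 306.5], [465.29998779296875, 294.79998779296875], [469.70001220703125, 306.70001220703125], [437.8999938964844, 318.5]][ WARN:0@0.395] global loadsave.cpp:1063 imwrite_ Unsupported depth image for selected encoder is fallbacked to CV_8U.
```

View pics/c0.png

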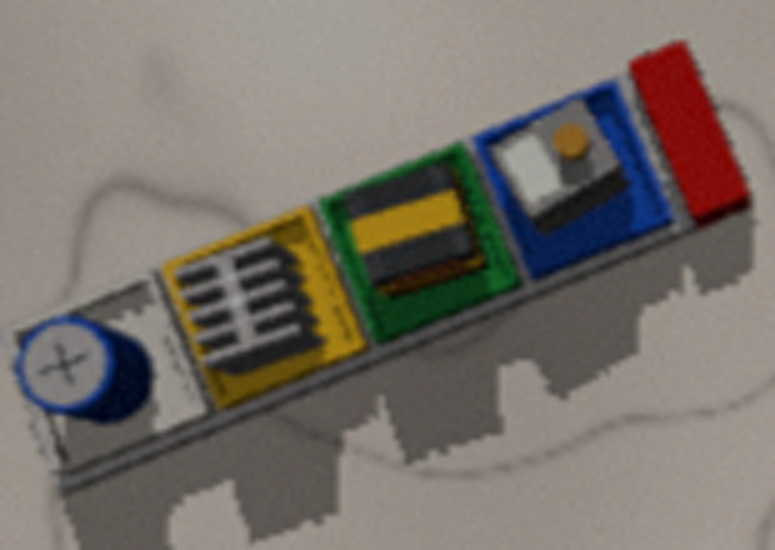

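View pics/c1.png

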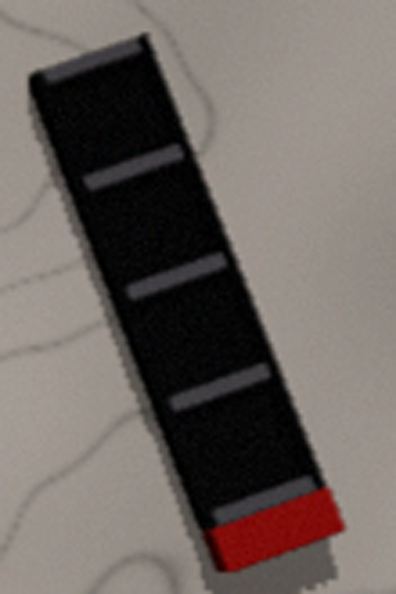

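The crop shows three tray rims, the part tops and the pocket divider strips clearly. I'll fit both racks from those pixels.

```bash
cat > fit.py <<'E'
from h import *
def fit(L,W):
    L=np.array(L,float);W=np.array(W);a,b=L-L.mean(0),W-W.mean(0)
    th=np.arctan2((a[:,0]*b[:,1]-a[:,1]*b[:,0]).sum(),(a*b).sum())
    R=np.array([[np.cos(th),-np.sin(th)],[np.sin(th),np.cos(th)]])
    t=W.mean(0)-R@L.mean(0); s=np.sqrt((b**2).sum()/(a**2).sum())
    return R,t,th,s,np.abs(L@R.T+t-W).max()
def px(p,k,o): return (np.array(p,float)+.5)/k-.5+np.array(o)
A=lambda p:px(p,5,(160,190)); B=lambda p:px(p,3.6,(375,160))
# pocket dividers, from far end to red end
P=fit([[0,y] for y in(-.124,-.062,0,.062,.124)],ray("top",B([(95,60),(134,167),(178,276),(221,387),(265,498)]),.02))
L=[];q=[]
for y,c in((.093,[(472,138),(615,82),(675,222),(530,277)]),(.031,[(322,198),(465,140),(520,290),(377,343)]),(-.031,[(163,272),(305,207),(367,345),(222,407)])):
    L+=[(-.029,y-.029),(-.029,y+.029),(.029,y+.029),(.029,y-.029)];q+=c
T=None
for sg in(1,-1):
    f=fit(np.array(L)*[sg,1],ray("top",A(q),.024))
    if T is None or f[4]<T[4]:T=f
parts={}
for n,z,y,c,sz in(("capacitor",.067,-.093,None,0),("heatsink",.061,-.031,[(177,268),(268,240),(300,340),(212,372)],0),
  ("transformer",.060,.031,[(343,197),(450,165),(474,240),(370,283)],0),("tuner",.060,.093,[(493,150),(575,100),(628,178),(540,225)],0)):
    w=ray("top",A(c if c else [(65,365)]),z);xy=w.mean(0);loc=T[0].T@(xy-T[1])-[0,y]
    dy=0
    if c:
        d=(w[1]-w[0])+(w[2]-w[3]); dy=np.arctan2(d[1],d[0])-(T[2]+np.pi/2); dy=(dy+np.pi/2)%np.pi-np.pi/2
    parts[n]=(xy,y,loc,dy,w)
if __name__=="__main__":
    np.set_printoptions(precision=4,suppress=True)
    print("P",P[1:]);print("T",T[1:])
    for n,(xy,y,loc,dy,w) in parts.items(): print(n,xy,loc,round(dy,3),np.linalg.norm(np.diff(w,axis=0),axis=1))
    for n,f in(("P",P),("T",T)):
        c=f[1]+f[0]@[0,.14];print(n,"red block px expect",proj("top",[*c,.026]),proj("scene",[*c,.026]))
E
python3 fit.py
```

```text
P (array([ 0.5709, -0.1936]), np.float64(1.9315317363059354), np.float64(0.99485261071944), np.float64(0.0010222407662383026))
T (array([0.5472, 0.1729]), np.float64(-2.7206659631172023), np.float64(0.9944032742686537), np.float64(0.0024000365320915318))
capacitor [0.5076 0.2587] [ 0.0011 -0.0015] 0 []
heatsink [0.5307 0.2007] [ 0.0037 -0.0011] -0.071 [0.0334 0.0379 0.0326]
transformer [0.5621 0.1421] [-0.001   0.0032] -0.052 [0.0396 0.0287 0.0397]
tuner [0.5843 0.0895] [ 0.0003 -0.0018] 0.13 [0.0344 0.0345 0.0356]
P red block px expect [[452.4158 306.7194]] [[155.6901 286.4438]]
T red block px expect [[297.6099 215.5743]] [[346.1162 250.9963]]
```

```bash
cat > act.py <<'E'
from fit import *
from scipy.spatial.transform import Rotation as Ro
W=dict(capacitor=.035,heatsink=.036,transformer=.036,tuner=.030)
def quat(pos,th):
    best=None
    for a in(th,th+np.pi):
        y=np.array([np.cos(a),np.sin(a),0]);z=np.array([0,0,-1.])
        q=Ro.from_matrix(np.c_[np.cross(y,z),y,z]).as_quat();j=r.inverse_kinematics(pos,q)
        if j is not None and (best is None or abs(j[5])<best[0]):best=(abs(j[5]),q)
    return best[1]
def pick(n):
    xy,y,loc,dy,w=parts[n];up=[*xy,.16];q=quat(up,T[2]+dy)
    r.move_to(up,q);r.grip(.075)
    r.movel([*xy,.029],speed=.12);r.grip(0.0,20);print(n,"gap",r.current_finger_gap(),"F",r.current_gripper_force())
    r.movel([*xy,.05],speed=.06);r.movel(up,speed=.2)
    print("held gap",r.current_finger_gap())
def place(n):
    c=P[1]+P[0]@[0,-parts[n][1]];up=[*c,.16];q=quat(up,P[2])
    r.move_to(up,q);r.movel([*c,.035],speed=.12)
    hit=r.movel([*c,.021],speed=.015,contact_N=2)
    print("contact",hit,r.current_eef_pos(),"gap",r.current_finger_gap())
    r.grip(.065);r.movel(up,speed=.15);print("t",r.current_time_s())
E
python3 - <<'E'
from act import *
pick("capacitor");place("capacitor")
for n in("top","scene"):cv2.imwrite(f"pics/{n}1.png",r.camera(n)[:,:,::-1])
E
```

```text
capacitor gap 0.03464166673456043 F 20.000031888484955
held gap 0.03496848415082631
contact True [ 0.48377849 -0.2264196   0.02488556] gap 0.03477635915141425
t 11.9417
```

View pics/scene1.png

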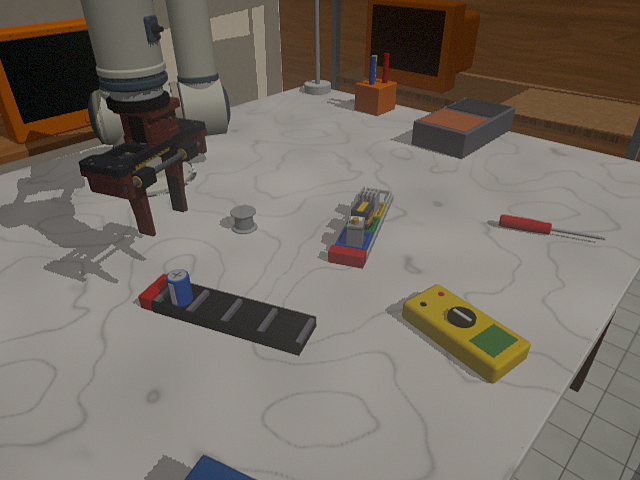

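The capacitor stands upright in the pocket next to the red block, around pixel (178,288). Contact came at the expected height, so I'll continue with the heatsink.

```bash
python3 - <<'E'
from act import *
pick("heatsink");place("heatsink")
pick("transformer")
E
```

```text
heatsink gap 0.03580088427850277 F 20.00006675720215
held gap 0.0361845528669404
contact True [ 0.54185073 -0.20455819  0.02498436] gap 0.0360688009004328
t 22.2083
transformer gap 0.03621332093097778 F 19.75126415491104
held gap 0.03628440761430081
```

```bash
python3 - <<'E'
from act import *
place("transformer");pick("tuner");place("tuner")
c=r.current_joint_positions();c[0]+=-.9 if c[0]<0 else .9
r.move_joints(c)
t=r.camera("top")[:,:,::-1];s=r.camera("scene")[:,:,::-1]
a=cv2.resize(t[160:325,375:485],None,fx=3.5,fy=3.5);b=cv2.resize(s[260:370,120:330],None,fx=1.9,fy=1.9)
o=np.zeros((578,800,3),np.uint8);o[:577,:385]=a[:577,:385];o[:b.shape[0],390:390+b.shape[1]]=b[:,:410]
cv2.imwrite("pics/end.png",np.clip(o*1.6,0,255).astype(np.uint8))
E
```

```text
contact True [ 0.59989492 -0.18269739  0.02498518] gap 0.03604444173799189
t 31.8417
tuner gap 0.030070255975788118 F 19.999983608722687
held gap 0.029714167289693044
contact True [ 0.65788753 -0.16081439  0.02497778] gap 0.029816048034924263
t 41.5167
```

View pics/end.png

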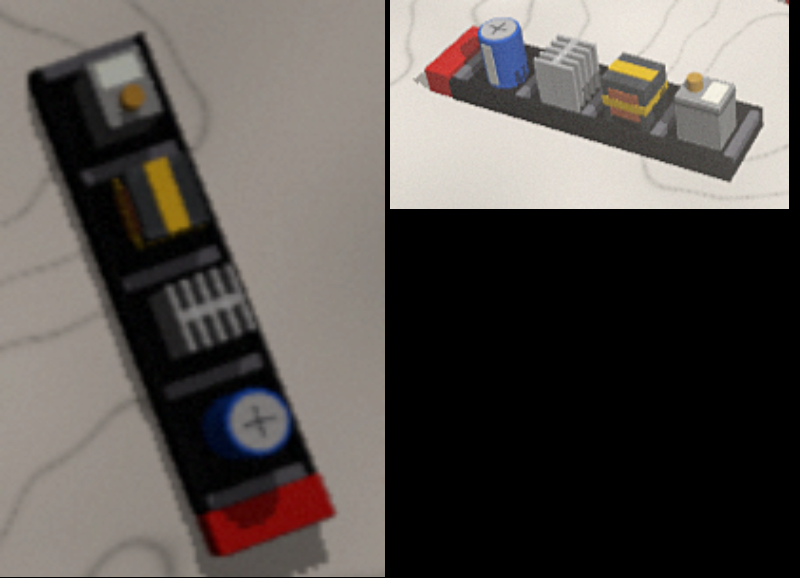

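All four parts stand upright in their pockets: the capacitor at the red end (260,420), then the heatsink (210,310), the transformer (165,195) and the tuner (125,85) at the far end. The arm is clear.

```bash
python3 -c "
from station import r
print(r.hand_in())"
```

```text
the job is handed in; nothing more can be done
None
```

All four parts stand upright in the pocket rack in reverse order, with the tuner farthest from the red block, then the transformer, heatsink and capacitor. The last part was down at about 42 s and the job is handed in.

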